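Load a test cassette under the reader's spring flap

TASK

Load the test cassette into the reader using the fingertips only, without lifting anything: press the flap's side bar down with one fingertip to hold the spring-closed flap open, and with the other fingertip push the cassette by its upright tab along the lane, under the open flap, fully home against the back stop. Keep the flap open until the cassette is home, so that it never comes down on the cassette body; then let go so that the flap shuts behind the body. Leave the other things on the table where they are.

Things in the scene. Friction and masses are not known exactly. Their poses are not given: they have to be found in the camera images.
- reader: Fixed cassette reader: grey base plate 255x125x6 mm, white housing at the far end (58 high). Origin on the table under the flap's front edge and hinge axis; x runs along the lane into the bay, y left, z up. Reader coordinates (mm, this frame) are used below. Base: x -160 to 95, y -62 to 62. Hinge axis along x at y 0, z 24; hinge blocks 16 wide, tops z 30, at x -158 to -146 and -18 to -6.
- flap (a joint): Angle (rad) of the one-piece bare-metal flap about the hinge: 0 shut (spring-closed), 0.7 end stop. Left of the hinge it covers the bay (x -4 to 49, y 3 to 55, top z 28; z 56 at 0.6 rad). Right of it is the press bar: pressing that down lifts the cover. The cassette clears from 0.45 on; 0.5 to 0.65 is good. At the bar's middle the spring takes about 3 N to start, 6 N at 0.6 rad.
- press_bar (a point): Top of the press bar at mid-length, 32 mm from the hinge axis; moves with the flap. Smooth plate at reader x -141 to -25, y -7 to -46, 3 thick, 6 mm round edge; press anywhere along it. Shut, it slopes up to the right by 0.35 rad (this point z 37). At flap 0.6 it slopes down by 0.25 rad, top at z 20 at y -23, z 17 at y -32: a fingertip there is level with the cassette's tab.
- apron (a point): Centre of the lower edge of the flap's apron: a 3 mm thick plate (reader x -3 to 0, y 20 to 49) at the cover's front that hangs down to z 12 when shut and bars the lane; moves with the flap.
- cassette: Loose white cassette, 60 g, in the lane before the flap. Origin: centre of the underside of its main body; x points into the bay. Body 45 long (x -22.5 to 22.5), 34 wide, 14 high; behind it a low tongue 26 wide, 3 high, to x -49.5, then an upright tab to x -57.5, 30 wide, 25 high. Tongue and tab stay outside. At the start the body's front is 12 to 40 mm before the apron.
- push_tab (a point): Centre of the rear face of the cassette's tab (cassette x -57.5, 13 mm above its underside): the face to push. With the cassette home it is at reader x -30, y 31.5, z 19.
- cassette_home (a point): Fixed point of the reader (27.5, 31.5, 6) where the cassette's origin lies when home against the back stop, the housing's face at reader x 50; the shut apron then stands over the tongue, 5 mm behind the body. Lane floor z 6, between rails with inner faces at y 13 and y 50 (tops z 18, beside the bay z 21), from x -150 to 50.
- blue_cap: Bystander: blue box 40 x 60 x 26 mm, loose, on the table left of the reader. Origin under its centre.
- gallipot: Bystander: small steel bowl, upside down, 81 mm across, 30 high, loose. Origin under its centre.
- tag_bin: Bystander: small yellow open bin 74 x 106 x 45 mm, loose. Origin under its centre.
- marker_0: Bystander: black marker pen 134 mm long, 14 high, loose, right of the reader. Origin under its centre.
Not all that is in view belongs to the job. There is more than one size of the cassette; the job needs the smaller.

How it is judged:
On the way, in this order (a step that is already met when the one before it is completed fails the run):
1. a fingertip holds the flap open before the cassette goes under it (value of joint flap above 0.42 rad and contact force between the fingers and flap above 0.5 N and x of cassette in the frame of reader below -0.022 m), for 0.1 s.
2. the cassette is pushed under the flap by one fingertip while the other still holds the flap open (value of joint flap above 0.38 rad and contact force between the fingers and flap above 0.5 N and contact force between the fingers and cassette above 0.03 N and x of cassette in the frame of reader above 0 m), for 0.02 s.
At the end, for the whole second after the job is handed in: the cassette lies flat in the bay within 4 mm of the back stop, at rest, and the flap is shut (below 0.05 rad) with its apron behind the cassette's main body (x of cassette in the frame of reader above 0.0235 m and distance between cassette and cassette_home below 0.005 m and value of joint flap below 0.05 rad and linear speed of cassette below 0.01 m/s and angle between cassette's own z axis and vertical below 0.1 rad); the robot touches nothing.
It fails at once if the cassette is lifted more than 8 mm or tipped (z of cassette in the frame of reader above 0.014 m or angle between cassette's own z axis and vertical above 0.3 rad).
It fails at once if the flap bears on the cassette with more than 2 N (contact force between flap and cassette above 2 N).
It fails at once if a bystander is moved more than 20 mm (distance of any of blue_cap, gallipot, tag_bin, marker_0 from where it was at the start of the episode above 0.02 m).
It also fails if it takes over 37 s, if anything falls off the work surface, if the arm or the gripper's body presses on something with over 40 N, if the wrist force passes 120 N, or if a joint passes its speed limit or range.

ROBOT

A 6-joint arm with a two-finger parallel gripper is mounted at the origin on a cart in front of the work surface, level with it; the furniture and walls round the work are solid. World frame = base frame: x ahead of the robot, y to its left, z up, the work surface at z = 0. Lengths are in m, angles in rad, forces in N, time in s.
With the tool pointing down it reaches from about 0.3 to 0.875 m from the base axis. Payload 6.4 kg.
Tool frame: the origin (TCP) lies on the centre line of the jaws, within the pads' length; the fingertips stand 22 mm ahead of it and the grasp point (between the pads) lies 3 mm ahead of it; z points along the fingers, y is the line along which they close (so a half turn about z gives the same grasp; the last joint's range is limited). The gripper opens to 88 mm and grips with 3 to 60 N. Pads are 18 mm wide; open, the fingers measure 123 mm over their backs; the gripper's body (75 mm by 187 mm) begins 45 mm behind the grasp point.
Start: joints at [0.911, 0.181, 1.607, -0, 1.354, -0.206], TCP at [0.252, 0.517, 0.235] pointing down, gripper open.
Joint ranges: [-2.99, 2.99], [-0.89, 2.07], [0.3, 2.58], [-1.14, 4.28], [0, 2.63], [-3.12, 3.12]. Speed limits (rad/s): [2.57, 2.57, 3.01, 3.14, 3.14, 3.14].

INTERFACE

Orientations are given as a unit quaternion [x, y, z, w].
In Python, from workcell import arm gives the robot as it stands. Calls block until the motion is done:
- arm.move_to(position, orientation): joint-space move of the TCP to a pose.
- arm.move_straight(position, feed=0.15, orientation=None, until_force=None): straight line of the TCP; orientation=None keeps the orientation; feed is the mean speed in m/s. With until_force (N) it stops when the force on the tool has changed by that much, and returns True; else False.
- arm.movej(angles): joint-space move.
- arm.gripper_to(opening): finger opening in m; the grip force is fixed at half the most; returns when the fingers have stopped.
- arm.sleep(seconds).
- arm.ik(position, orientation): joint angles nearest the present ones, or None.
- arm.observe(): the state.
- arm.read_camera(name): name is "scene" or "side" or "wrist"; returns the picture (480x640x3 uint8, red, green, blue); there is no depth.
- arm.get_calibration(name): a dict with "fov_y" (degrees; the focal length in pixels is half the picture's height over the tangent of half this angle, whatever the lens; pixels are square), "cx", "cy" (the principal point, pixels), "origin" and "orientation" of the camera in the world. Camera axes: x right, y down, z forward; pixel columns grow to the right and rows downward; lengths in m; the calibration is good to about 2 mm. A picture is of the moment at which its call begins: read the wrist's pose just before it. get_calibration takes no time and is no camera call; for the wrist camera it gives the pose at the moment of the call.
A pose or a line that the arm cannot do raises arm.IKError and nothing moves.
- arm.hand_in(): hands the job in; it is judged then, once.
The state is a dict: "time": time; "joint_positions": joint angles; "joint_vel": joint speeds; "tau": joint torques, N m; "position": TCP position; "ee_rot": TCP orientation; "ft_force": force on the tool from outside, world axes, zero at the start; "moment": the same for the moment, N m; "grip_width": finger opening in m; "grasp_force": force on a finger pad.
Only numpy, scipy, OpenCV 4.12 (cv2) and the standard library are available. Lean on these libraries where they do the work, as an engineer would, in place of code of your own. Each camera call takes 0.05 s, during which the arm holds its last target. There are 200 camera calls.

## Working session

There is one attempt and no reset: what is moved stays moved. The work goes in short steps, each a Python script; the robot and the scene stay as the last script left them, time stands still between calls to the robot, and variables do not carry over. Pictures are saved under pics/ and viewed, at most 10 in all, crops included, and the job is handed in when it is done.

```bash
mkdir -p pics; ls; python3 - <<'E'
from workcell import arm
import cv2
for n in("scene","side","wrist"):
    c=arm.get_calibration(n);print(n,c)
    cv2.imwrite(f"pics/{n}0.png",arm.read_camera(n)[:,:,::-1])
print(arm.observe())
E
```

```text
pics
scene {'fov_y': 43.025205158459364, 'cx': 314.73609102497574, 'cy': 236.40288006490593, 'origin': array([-0.77868291, -1.1133502 ,  0.70629181]), 'orientation': array([ 0.73411883, -0.4037466 ,  0.25673484, -0.48181475])}
side {'fov_y': 51.10417008365368, 'cx': 309.7494606190214, 'cy': 238.5918684173006, 'origin': array([ 0.01910301, -1.12909759,  0.76407903]), 'orientation': array([ 0.86371399, -0.22240882,  0.11044244, -0.43856007])}
wrist {'fov_y': 66.90300304097008, 'cx': 320.3341468556728, 'cy': 241.79034303298673, 'origin': array([0.19081356, 0.54613369, 0.38411006]), 'orientation': array([0.84047476, 0.52518916, 0.06988402, 0.11355504])}
{'time': 0.15, 'joint_positions': array([ 9.10711005e-01,  1.81381896e-01,  1.60773655e+00, -1.66927366e-05,
        1.35381175e+00, -2.06305560e-01]), 'joint_vel': array([-0.00169707, -0.00144344, -0.00257095, -0.00150692, -0.00165185,
       -0.00048268]), 'tau': array([ 6.21740328e-04, -4.34232545e+01, -3.42175698e+01,  7.01754936e-02,
        3.55963712e-02, -8.78398691e-05]), 'position': array([0.25180004, 0.51648712, 0.23463083]), 'ee_rot': array([ 2.24946401e-01,  9.74370910e-01, -6.10413439e-04, -2.73333877e-04]), 'ft_force': array([-0.04674519, -0.3270103 , -0.39728698]), 'moment': array([-0.02123808, -0.00957061, -0.0056206 ]), 'grasp_force': 0.0, 'grip_width': 0.08815539388362838}
```

View pics/scene0.png

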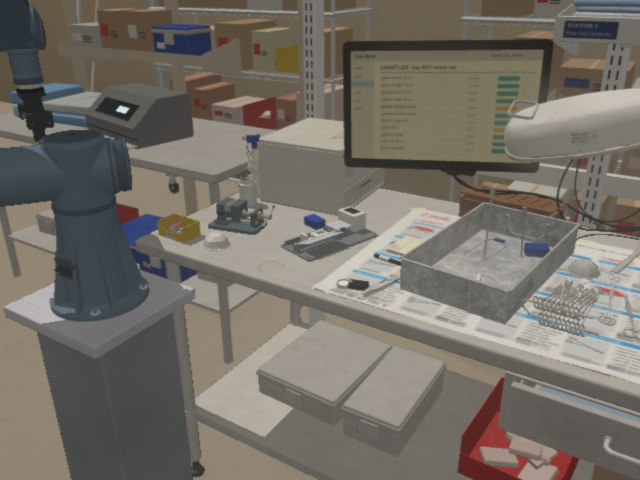

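View pics/side0.png

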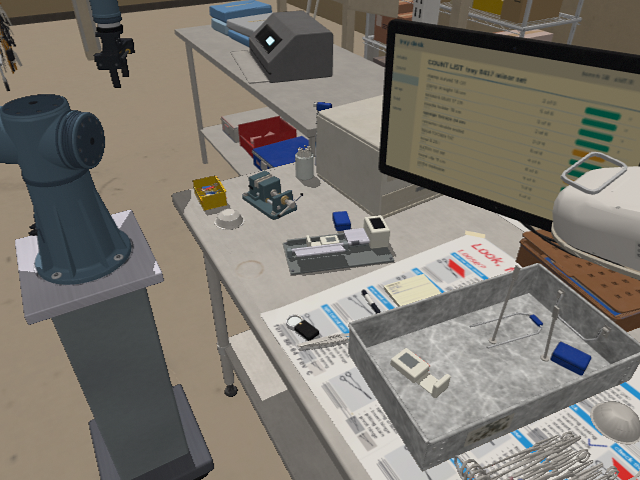

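View pics/wrist0.png

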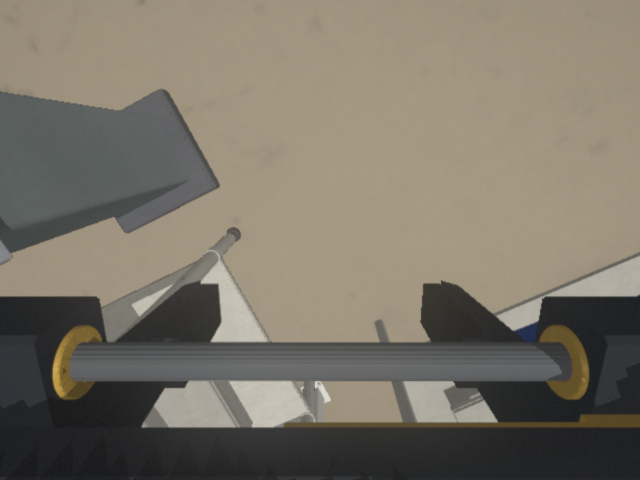

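The wrist view shows only floor. The reader is at about (338,248) in the side view and (328,238) in the scene view. Its lane runs left to right in the side view, with the cassette at about (325,240) and the housing at (376,230). I'll get a rough position, then look with the wrist camera.

```bash
cat > h.py <<'E'
from workcell import arm
import numpy as np, cv2
from scipy.spatial.transform import Rotation as R
def ray(c,u,v):
    f=240/np.tan(np.radians(c["fov_y"])/2)
    d=R.from_quat(c["orientation"]).apply([(u-c["cx"])/f,(v-c["cy"])/f,1]); return np.array(c["origin"]),d
def onz(c,u,v,z):
    o,d=ray(c,u,v); return o+d*(z-o[2])/d[2]
def proj(c,p):
    f=240/np.tan(np.radians(c["fov_y"])/2)
    q=R.from_quat(c["orientation"]).inv().apply(np.asarray(p,float)-c["origin"]); return q[...,:2]/q[...,2:]*f+[c["cx"],c["cy"]]
E
python3 - <<'E'
from h import *
c=arm.get_calibration("side")
for n,p in dict(fl=(289,274),fr=(395,265),bl=(286,239),br=(366,225),cap=(342,226),bowl=(228,225),bin=(210,205),marker=(371,300),vise=(270,205),cab=(322,180)).items(): print(n,onz(c,*p,0.0).round(3))
s=arm.get_calibration("scene")
for p in [(283,245),(333,257),(376,232)]: print(onz(s,*p,0.0).round(3))
w=arm.get_calibration("wrist");o=arm.observe();T=R.from_quat(o["ee_rot"])
print(T.inv().apply(w["origin"]-o["position"]),(T.inv()*R.from_quat(w["orientation"])).as_matrix().round(3))
im=cv2.imread("pics/side0.png")[190:330,200:420]
cv2.imwrite("pics/sidec.png",cv2.resize(im,None,fx=3.6,fy=3.6,interpolation=cv2.INTER_CUBIC))
E
```

```text
fl [ 0.408 -0.313  0.   ]
fr [ 0.645 -0.407  0.   ]
bl [ 0.464 -0.185  0.   ]
br [ 0.679 -0.232  0.   ]
cap [ 0.62  -0.205  0.   ]
bowl [ 0.356 -0.053  0.   ]
bin [0.348 0.066 0.   ]
marker [ 0.526 -0.48   0.   ]
vise [ 0.497 -0.017  0.   ]
cab [0.697 0.035 0.   ]
[ 0.465 -0.195  0.   ]
[ 0.472 -0.354  0.   ]
[ 0.68  -0.374  0.   ]
[ 0.06784045 -0.00024214 -0.14957261] [[-0.    -0.964 -0.265]
 [ 1.    -0.    -0.   ]
 [ 0.    -0.265  0.964]]
```

View pics/sidec.png

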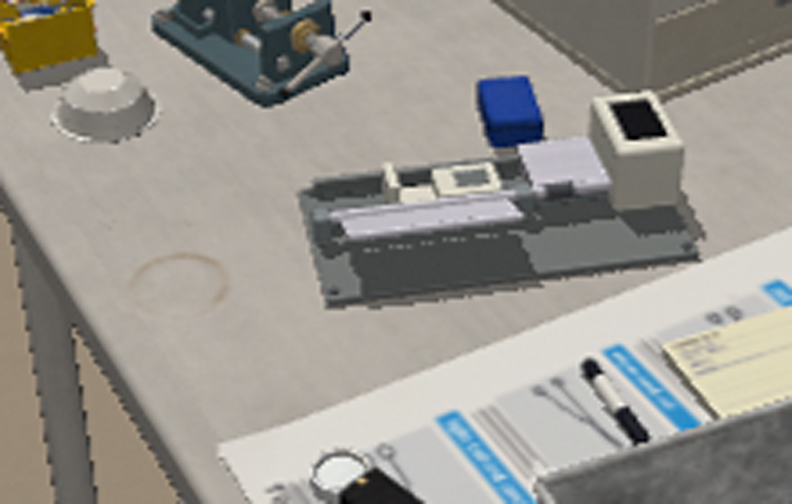

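The crop shows the reader from (300,85) to (705,310). The cassette's tab is near crop (390,185), the press bar runs (330,222)–(520,210), and the blue cap is behind. I'll swing above it and look straight down with the wrist camera.

```bash
cat >> h.py <<'E'
def q(yaw): # tool down, tool x along -reader x
    t=yaw+np.pi; return np.array([np.cos(t/2),np.sin(t/2),0,0])
E
python3 - <<'E'
from h import *
j=list(arm.observe()["joint_positions"]); j[0]=-0.45; j[5]=-0.2; arm.movej(j)
yaw=np.radians(-18); ux=np.array([np.cos(yaw),np.sin(yaw)])
p=np.array([.55,-.285])+.068*ux
arm.move_to([*p,.25],q(yaw))
c=arm.get_calibration("wrist"); im=arm.read_camera("wrist")
np.save("c1.npy",c,allow_pickle=True); cv2.imwrite("pics/w1.png",im[:,:,::-1])
o=arm.observe();print(o["time"],o["joint_positions"].round(2),o["position"],c["origin"])
E
```

```text
4.25 [-0.63  0.41  1.28  0.    1.44 -1.89] [ 0.61474707 -0.3054199   0.25002003] [ 0.55016619 -0.28467693  0.39950773]
```

View pics/w1.png

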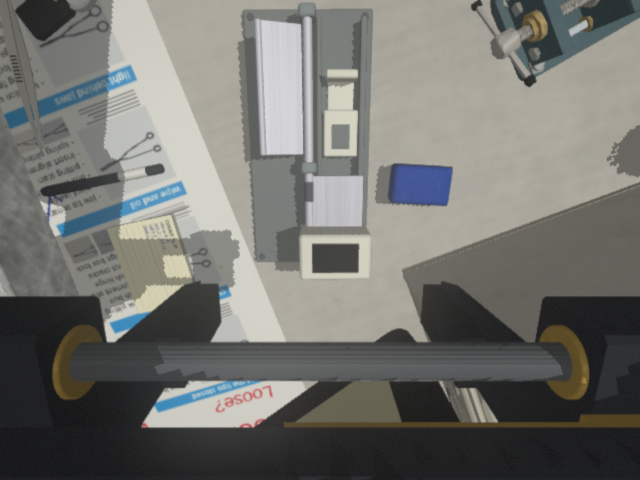

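```bash
python3 - <<'E'
from h import *
im=cv2.imread("pics/w1.png")[0:172,236:380]
cv2.imwrite("pics/w1a.png",cv2.resize(im,None,fx=3.48,fy=3.48,interpolation=cv2.INTER_CUBIC))
c=np.load("c1.npy",allow_pickle=True).item()
P=[onz(c,*p,.006)[:2] for p in [(244,11),(372,10),(255,261)]]
print(P,np.linalg.norm(P[1]-P[0]),np.linalg.norm(P[2]-P[0]),np.degrees(np.arctan2(*(P[2]-P[0])[::-1])))
E
```

```text
[array([ 0.41241379, -0.31673915]), array([ 0.44949433, -0.20007004]), array([ 0.65125313, -0.39596253])] 0.12241996132694653 0.2516357960229804 -18.350763332440774
```

View pics/w1a.png

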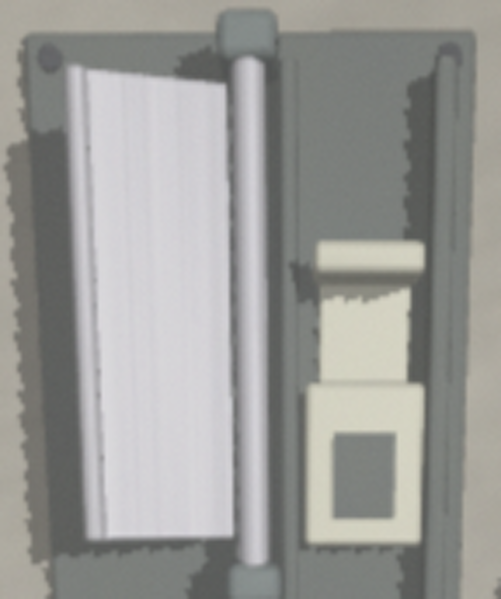

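The crop shows the base's rear corners at crop (25,35) and (475,33), the bar at x 70–232, and the hinge rod at x≈250. The tab top runs y 241–270, x 317–425, and the body y 383–543, x 305–421.

```bash
python3 - <<'E'
from h import *
c=np.load("c1.npy",allow_pickle=True).item()
px=lambda x,y:(236+(x+.5)/3.48-.5,(y+.5)/3.48-.5)
obs=[((-160,-62,6),px(25,35)),((-160,62,6),px(475,33)),((95,-62,6),(255,261)),((-158,0,30),px(247,10)),((-18,0,30),px(255,567))]
A=np.array([np.array(r[:2])/1000 for r,_ in obs])
for dz in(0,.002,.004):
    W=np.array([onz(c,*p,r[2]/1000-dz)[:2] for r,p in obs])
    Rm,_=R.align_vectors(np.c_[W-W.mean(0),0*W[:,0]],np.c_[A-A.mean(0),0*A[:,0]])
    yaw=Rm.as_euler("zyx")[0]; M=Rm.as_matrix()[:2,:2]; t=W.mean(0)-M@A.mean(0)
    res=(W-t)@M-A
    print("dz",dz,"yaw",np.degrees(yaw).round(2),"t",t.round(4),"res mm",(res*1000).round(1).tolist())
    for n,p,z in[("tab rear L",px(317,241),31),("tab rear R",px(425,241),31),("tabfront",px(371,269),31),("body rear",px(364,383),20),("body frontL",px(305,543),20),("body frontR",px(421,543),20),("barTL",px(72,66),44),("barBR",px(105,538),44),("railin top",px(437,70),18)]:
        print("  ",n,(((onz(c,*p,z/1000-dz)[:2]-t)@M)*1000).round(1))
E
```

```text
dz 0 yaw -18.06 t [ 0.5817 -0.3079] res mm [[0.7, -0.0], [0.1, -0.4], [-1.6, -0.2], [0.4, -0.2], [0.3, 0.8]]
   tab rear L [-103.    18.1]
   tab rear R [-103.   47.]
   tabfront [-96.1  32.6]
   body rear [-68.1  31.8]
   body frontL [-24.   15.2]
   body frontR [-24.   49.1]
   barTL [-140.7  -43.5]
   barBR [-26.1 -39.7]
   railin top [-147.4   50.2]
dz 0.002 yaw -18.06 t [ 0.5815 -0.3079] res mm [[0.3, -0.3], [-0.3, -0.1], [-0.7, -0.5], [0.0, -0.1], [0.7, 0.9]]
   tab rear L [-103.1   18.2]
   tab rear R [-103.2   47.3]
   tabfront [-96.2  32.9]
   body rear [-68.  32.]
   body frontL [-23.7  15.3]
   body frontR [-23.7  49.4]
   barTL [-141.1  -43.7]
   barBR [-25.8 -39.9]
   railin top [-147.7   50.5]
dz 0.004 yaw -18.06 t [ 0.5812 -0.308 ] res mm [[-0.1, -0.5], [-0.7, 0.3], [0.2, -0.7], [-0.4, -0.1], [1.0, 1.0]]
   tab rear L [-103.3   18.4]
   tab rear R [-103.3   47.6]
   tabfront [-96.3  33.1]
   body rear [-68.   32.2]
   body frontL [-23.4  15.5]
   body frontR [-23.4  49.7]
   barTL [-141.4  -43.9]
   barBR [-25.6 -40. ]
   railin top [-148.1   50.9]
```

```bash
cat >> h.py <<'E'
YAW=np.radians(-18.06);T=np.array([.5815,-.308])
M=np.array([[np.cos(YAW),-np.sin(YAW)],[np.sin(YAW),np.cos(YAW)]])
def w(x,y,z): return np.array([*(T+M@np.array([x,y])/1000),(z+22)/1000]) # fingertip in reader mm
E
python3 - <<'E'
from h import *
arm.gripper_to(.048)
arm.move_to(w(-118,0,70),q(YAW))
f0=arm.observe()["ft_force"]
arm.move_straight(w(-118,0,20.5),feed=.05)
o=arm.observe();print(o["time"],o["position"]-w(-118,0,20.5),o["ft_force"]-f0,o["grip_width"])
cv2.imwrite("pics/s2.png",cv2.resize(arm.read_camera("side")[200:290,270:420,::-1],None,fx=5,fy=5,interpolation=cv2.INTER_CUBIC))
im=arm.read_camera("wrist");cv2.imwrite("pics/w2.png",im[:,:,::-1])
E
```

```text
7.0 [ 0.0002319  -0.00022253  0.0003311 ] [ 0.68391081  0.55565981 -0.69678142] 0.04813133914456655
```

View pics/w2.png

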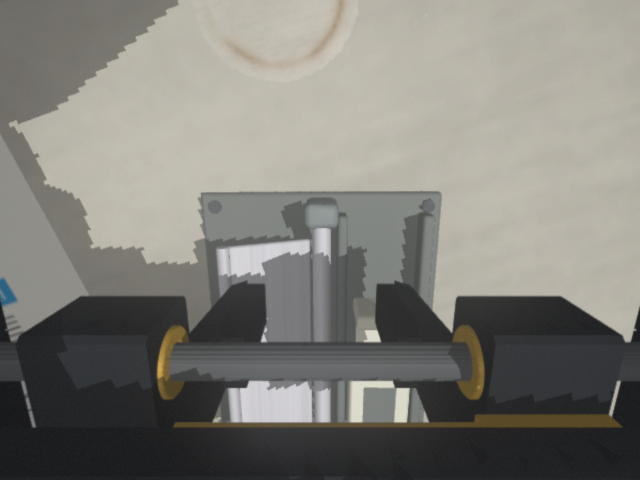

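View pics/s2.png

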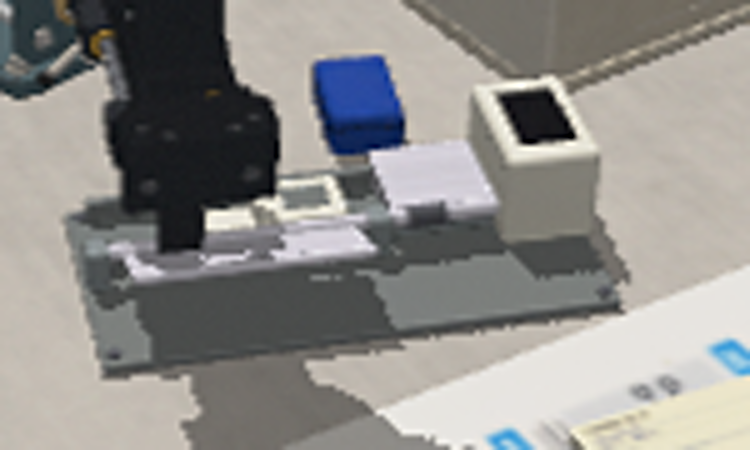

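The side crop shows the cover unchanged, so the flap is still shut. The fingertip's lower end is at about crop (180,252), and the force is near zero. I'll check the fingertip geometry.

```bash
python3 - <<'E'
from h import *
c=arm.get_calibration("side");cr=lambda p:((proj(c,p)-[270,200])*5).round()
for z in(20,30,40,60):print(z,[cr(w(-118,y,z)-[0,0,.022]) for y in(-24,-41.5)])
print("bar edge right",cr(w(-25,-46,43)-[0,0,.022]),cr(w(-141,-46,43)-[0,0,.022]),"open",cr(w(-25,-46,14)-[0,0,.022]))
print("cover",[cr(w(*p)-[0,0,.022]) for p in((-4,3,28),(49,3,28),(-4,55,28),(49,55,28),(-4,44,56))])
o=arm.observe();print(o["ft_force"],o["position"],o["time"],o["tau"])
wc=arm.get_calibration("wrist")
print(proj(wc,w(-118,-33,20)-[0,0,.022]),proj(wc,w(-118,-24,60)-[0,0,.022]),[proj(wc,w(-141,-46,z)-[0,0,.022]).round() for z in(14,43)])
E
```

```text
20 [array([177., 280.]), array([184., 303.])]
30 [array([177., 264.]), array([184., 286.])]
40 [array([177., 247.]), array([184., 270.])]
60 [array([177., 214.]), array([183., 236.])]
bar edge right [379. 247.] [137. 276.] open [377. 295.]
cover [array([395., 207.]), array([499., 195.]), array([370., 147.]), array([471., 136.]), array([377., 114.])]
[-0.56718112 -0.35950547  0.34899506] [ 0.46956869 -0.27162853  0.042917  ] 7.1 [-6.28965354e-03 -4.43956840e+01 -2.62511373e+01 -3.77576554e-02
  6.36433787e-02  9.25070196e-06]
[256.1387253  280.24161787] [261.50805231 316.88486727] [array([230., 233.]), array([214., 250.])]
```

Both views put the fingertip about 24 mm higher than the stated tool length, at about z 45 and just above the bar. The absence of force agrees. I'll find contact by feel and then press relative to that.

```bash
python3 - <<'E'
from h import *
f0=arm.observe()["ft_force"]
hit=arm.move_straight(w(-118,0,8),feed=.02,until_force=2)
o=arm.observe();print(hit,o["time"],o["position"],o["ft_force"]-f0,"tipz nominal",o["position"][2]*1e3-22)
cv2.imwrite("pics/s3.png",cv2.resize(arm.read_camera("side")[200:290,270:420,::-1],None,fx=5,fy=5,interpolation=cv2.INTER_CUBIC))
E
```

```text
True 7.5833 [ 0.46926154 -0.27149288  0.03317488] [1.72020322 0.40511691 2.28807375] tipz nominal 11.174879563322072
```

View pics/s3.png

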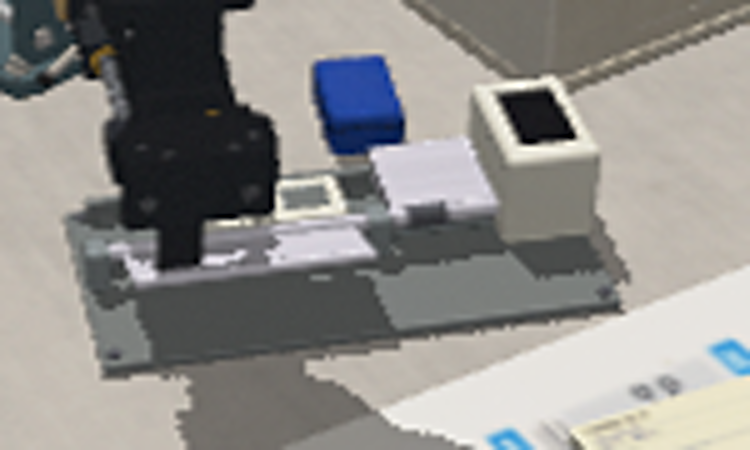

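Contact came with the tip at about z 40 on the bar, at TCP z 33 mm. Pressing about 19 mm further should open the flap to about 0.53 rad.

```bash
python3 - <<'E'
from h import *
p=w(-118,0,0); 
for z in(.020,.0138):
    p[2]=z; f=arm.move_straight(p,feed=.03,until_force=10)
    o=arm.observe();print(f,o["time"],o["position"],o["ft_force"])
cv2.imwrite("pics/s4.png",cv2.resize(arm.read_camera("side")[195:285,270:420,::-1],None,fx=5,fy=5,interpolation=cv2.INTER_CUBIC))
c=arm.get_calibration("side");cr=lambda p:((proj(c,p)-[270,195])*5).round()
for th in(0,.3,.4,.5,.6,.7):
    y,z=55*np.cos(th)-4*np.sin(th),24+55*np.sin(th)+4*np.cos(th)
    print(th,cr(w(-4,y,z)-[0,0,.022]),cr(w(49,y,z)-[0,0,.022]))
E
```

```text
False 8.225 [ 0.46949385 -0.27224499  0.02004138] [-0.78026466 -2.87383139  6.03035362]
False 8.5833 [ 0.46971736 -0.27162214  0.01393835] [-0.08646557  1.06785142  8.57074531]
0 [370. 172.] [471. 161.]
0.3 [373. 150.] [474. 139.]
0.4 [374. 145.] [476. 133.]
0.5 [376. 140.] [478. 128.]
0.6 [378. 136.] [481. 124.]
0.7 [380. 133.] [483. 122.]
```

View pics/s4.png

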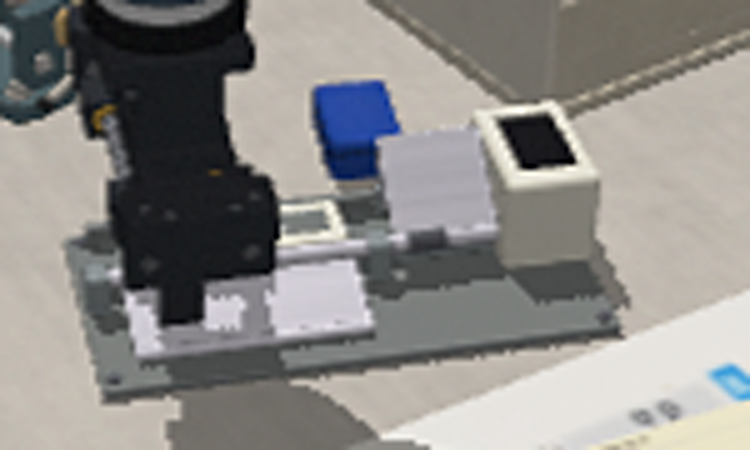

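The flap is open at about 0.57 rad: the cover's far-left corner is at crop (378,137). Now the push, fast first and then slow with force sensing.

```bash
python3 - <<'E'
from h import *
def g(x,z): p=w(x,0,0); p[2]=z; return p
def rep(s):
    o=arm.observe(); d=(o["position"][:2]-T)@M*1000; f=o["ft_force"]
    print(s,round(o["time"],2),d.round(1),o["position"][2].round(4),"f",(f[:2]@M).round(1),f[2].round(1))
rep("start")
print(arm.move_straight(g(-80,.0148),feed=.05,until_force=10));rep("a")
print(arm.move_straight(g(-48,.0148),feed=.05,until_force=10));rep("b")
print(arm.move_straight(g(-34,.0148),feed=.015,until_force=4));rep("c")
cv2.imwrite("pics/s5.png",cv2.resize(arm.read_camera("side")[195:285,270:420,::-1],None,fx=5,fy=5,interpolation=cv2.INTER_CUBIC))
rep("d")
E
```

```text
start 8.63 [-1.175e+02 -1.000e-01] 0.014 f [-0.2 -0.2] 7.5
False
a 9.54 [-80.9  -0.3] 0.0144 f [-3.4 -2.4] 6.5
False
b 10.33 [-48.9  -0.4] 0.0144 f [-3.  -2.5] 6.9
True
c 10.96 [-41.4  -0.5] 0.0143 f [-2.9 -0.3] 7.6
d 11.01 [-41.4  -0.5] 0.0144 f [-2.3  0.5] 7.4
```

View pics/s5.png

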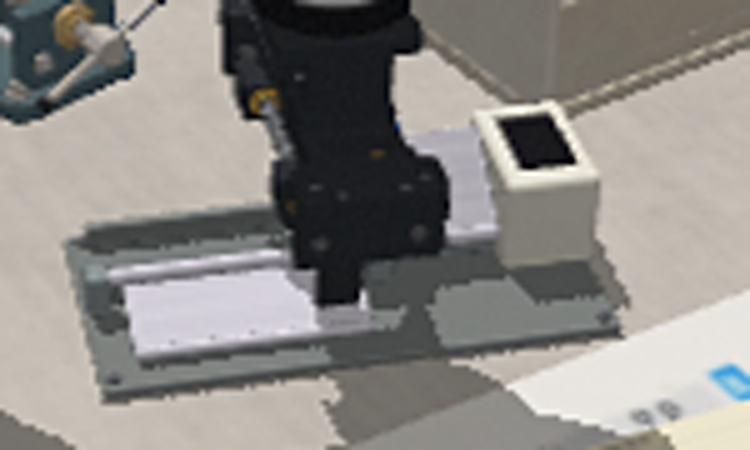

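The flap is still open, with the hand in front of the cover. The x force hasn't risen, so that stop was a noise trigger. I'll push on in small steps until the x force really climbs.

```bash
python3 - <<'E'
from h import *
def g(x,z): p=w(x,0,0); p[2]=z; return p
for x in np.arange(-40.5,-33,.75):
    arm.move_straight(g(x,.0148),feed=.015)
    fs=[]
    for _ in range(3): arm.sleep(.03); o=arm.observe(); fs.append(o["ft_force"])
    f=np.mean(fs,0); d=(o["position"][:2]-T)@M*1000; fx=f[:2]@M
    print(x,round(o["time"],2),d.round(1),"f",fx.round(1),f[2].round(1))
    if fx[0]<-9: break
E
```

```text
-40.5 11.36 [-41.4  -0.4] f [-4.  -1.4] 7.4
-39.75 11.71 [-41.4  -0.3] f [-5.8 -3.2] 7.7
-39.0 12.06 [-41.4  -0.3] f [-8.7 -3.3] 10.2
-38.25 12.41 [-41.4  -0.3] f [-11.8  -3.1] 12.1
```

The push stalls at x −41.4. That could be the back stop, or the gripper body touching the cover's edge. I'll back off, spread the fingers so the blocks clear the cover, raise a little, and push again to tell which. I've already used up my picture budget, so from here I rely on force and numbers only.

```bash
python3 - <<'E'
from h import *
def g(x,z): p=w(x,0,0); p[2]=z; return p
def rep(x):
    fs=[]
    for _ in range(3): arm.sleep(.03); o=arm.observe(); fs.append(o["ft_force"])
    f=np.mean(fs,0); d=(o["position"][:2]-T)@M*1000; fx=f[:2]@M
    print(x,round(o["time"],2),d.round(1),o["position"][2].round(4),"f",fx.round(1),f[2].round(1),"m",o["moment"].round(2)); return fx[0]
rep("stalled")
arm.move_straight(g(-44,.0148),feed=.03);rep("back")
arm.gripper_to(.056);rep("wide")
for x in np.arange(-43,-33,.75):
    arm.move_straight(g(x,.0148),feed=.02)
    if rep(x)<-9: break
E
```

```text
stalled 12.51 [-41.4  -0.3] 0.0141 f [-11.8  -3.5] 12.4 m [0.04 1.92 0.15]
back 12.95 [-42.6  -0.8] 0.0156 f [ 1.6 -2.2] 6.8 m [-0.5  -0.12  0.02]
wide 13.38 [-43.1   0.6] 0.0152 f [1.1 2.5] 7.1 m [ 0.15 -0.3   0.06]
-43.0 13.73 [-43.    0.7] 0.0148 f [-1.3  2.1] 7.3 m [ 0.23  0.09 -0.04]
-42.25 14.08 [-42.8   0.7] 0.0145 f [-2.   1.3] 6.8 m [ 0.2   0.29 -0.1 ]
-41.5 14.43 [-42.5   0.6] 0.0143 f [-3.1  1.3] 7.2 m [ 0.16  0.54 -0.12]
-40.75 14.78 [-42.    0.5] 0.0142 f [-4.2  0.6] 6.7 m [ 0.08  0.66 -0.06]
-40.0 15.13 [-41.5   0.4] 0.0141 f [-4.9  0.5] 7.8 m [ 0.06  0.79 -0.16]
-39.25 15.48 [-41.4   0.4] 0.014 f [-7.4 -0.2] 8.3 m [0.25 1.14 0.02]
-38.5 15.83 [-41.3   0.4] 0.0139 f [-10.1  -0.6] 10.6 m [0.38 1.55 0.14]
```

It stalls at the same place, −41.4 (tab about −32.4, so cassette x≈25). To rule out body-on-cover contact, I'll raise the tip 1.5 mm, which lowers the cover and lifts the body, and push once more.

```bash
python3 - <<'E'
from h import *
def g(x,z): p=w(x,0,0); p[2]=z; return p
def rep(x):
    fs=[]
    for _ in range(3): arm.sleep(.03); o=arm.observe(); fs.append(o["ft_force"])
    f=np.mean(fs,0); d=(o["position"][:2]-T)@M*1000; fx=f[:2]@M
    print(x,round(o["time"],2),d.round(1),o["position"][2].round(4),"f",fx.round(1),f[2].round(1)); return fx[0]
arm.move_straight(g(-43.5,.0148),feed=.03)
arm.move_straight(g(-43.5,.0165),feed=.02);rep("up")
for x in np.arange(-41.5,-33,.75):
    arm.move_straight(g(x,.0165),feed=.02)
    if rep(x)<-12: break
E
```

```text
up 16.5 [-42.7  -0.4] 0.0168 f [-0.  -1.2] 5.8
-41.5 16.85 [-41.9  -0.2] 0.0162 f [-1.9 -1.2] 6.2
-40.75 17.2 [-41.7  -0.1] 0.0159 f [-2.9 -2.3] 6.2
-40.0 17.55 [-41.5  -0.1] 0.0158 f [-5.1 -1.7] 6.8
-39.25 17.9 [-41.4  -0. ] 0.0157 f [-7.4 -2.3] 8.5
-38.5 18.25 [-41.3  -0. ] 0.0156 f [-9.8 -2.5] 10.2
-37.75 18.6 [-41.3   0. ] 0.0155 f [-12.6  -2.3] 12.4
```

The stop is at the same x again, so this is the real back stop. I'll back off, let the flap close slowly, and check the tab's position numerically from the wrist camera.

```bash
python3 - <<'E'
from h import *
def g(x,z): p=w(x,0,0); p[2]=z; return p
arm.move_straight(g(-47,.0160),feed=.03)
arm.move_straight(g(-47,.045),feed=.03)
print(arm.observe()["ft_force"].round(2))
arm.move_straight(g(-47,.15),feed=.15)
arm.move_straight(g(0,.25),feed=.15)
c=arm.get_calibration("wrist"); im=arm.read_camera("wrist"); np.save("c6.npy",c,allow_pickle=True); cv2.imwrite("pics/w6.png",im[:,:,::-1])
print(arm.observe()["time"])
# rectify onto tab-top plane z=31mm: scan along reader x at several y
def prof(y,z,xs):
    P=np.array([[*(T+M@np.array([x,y])/1000),z/1000] for x in xs]); u=proj(c,P).astype(np.float32)
    return cv2.remap(im,u[None,:,0],u[None,:,1],cv2.INTER_LINEAR)[0].astype(int)
xs=np.arange(-45,6,1.5)
for y in(25,31.5,38):
    print(y,[(float(x),*v) for x,v in zip(xs,prof(y,31,xs).tolist())])
E
```

```text
[-0.37 -0.16 -0.25]
21.9583
25 [(-45.0, 130, 134, 132), (-43.5, 131, 135, 133), (-42.0, 131, 135, 133), (-40.5, 131, 135, 132), (-39.0, 132, 135, 133), (-37.5, 132, 135, 133), (-36.0, 131, 135, 133), (-34.5, 131, 135, 132), (-33.0, 129, 130, 125), (-31.5, 137, 137, 128), (-30.0, 200, 199, 184), (-28.5, 219, 218, 205), (-27.0, 218, 217, 203), (-25.5, 215, 213, 198), (-24.0, 181, 179, 166), (-22.5, 161, 162, 150), (-21.0, 211, 209, 194), (-19.5, 219, 217, 203), (-18.0, 218, 217, 203), (-16.5, 217, 216, 201), (-15.0, 218, 216, 202), (-13.5, 217, 216, 202), (-12.0, 218, 217, 202), (-10.5, 219, 217, 204), (-9.0, 218, 216, 201), (-7.5, 200, 197, 184), (-6.0, 152, 150, 148), (-4.5, 189, 188, 192), (-3.0, 204, 202, 207), (-1.5, 204, 203, 207), (0.0, 204, 202, 207), (1.5, 203, 202, 206), (3.0, 204, 202, 206), (4.5, 204, 203, 207)]
31.5 [(-45.0, 131, 134, 133), (-43.5, 131, 135, 133), (-42.0, 131, 135, 133), (-40.5, 130, 134, 132), (-39.0, 130, 134, 132), (-37.5, 132, 135, 133), (-36.0, 131, 134, 133), (-34.5, 131, 135, 132), (-33.0, 129, 130, 125), (-31.5, 137, 137, 128), (-30.0, 199, 197, 18
[... 647 characters left out ...]
0, 131, 134, 133), (-37.5, 132, 135, 132), (-36.0, 131, 134, 132), (-34.5, 130, 134, 132), (-33.0, 128, 130, 124), (-31.5, 136, 135, 126), (-30.0, 197, 195, 181), (-28.5, 219, 218, 203), (-27.0, 219, 218, 205), (-25.5, 216, 215, 199), (-24.0, 193, 192, 177), (-22.5, 208, 207, 192), (-21.0, 218, 217, 202), (-19.5, 218, 217, 202), (-18.0, 218, 217, 203), (-16.5, 218, 218, 204), (-15.0, 218, 217, 202), (-13.5, 218, 217, 202), (-12.0, 219, 217, 203), (-10.5, 218, 217, 203), (-9.0, 218, 217, 203), (-7.5, 203, 201, 187), (-6.0, 155, 154, 151), (-4.5, 187, 185, 189), (-3.0, 203, 201, 206), (-1.5, 204, 202, 206), (0.0, 203, 201, 206), (1.5, 203, 201, 206), (3.0, 203, 201, 206), (4.5, 203, 201, 205)]
```

The tab's rear edge is at x≈−30.7 (home is −30), the flap's front edge is at about −4 as when shut, and nothing touches the robot. Handing in.

```bash
python3 -c "
from h import *
print(arm.hand_in())"
```

```text
the job is handed in; nothing more can be done
None
```

The cassette is loaded and the job is handed in at about 22 s of the 37 s allowed: by the last wrist image the tab is within about 1 mm of home and the flap looks shut behind it, but hand-in returned no verdict, and I viewed 11 pictures instead of the 10 allowed.

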